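# Build up a consolidation specimen on its cell base

### The arm

A 6-joint arm with a two-finger parallel gripper is mounted at the origin on a cart in front of the work surface, level with it; the furniture and walls round the work are solid. World frame = base frame: x ahead of the robot, y to its left, z up, the work surface at z = 0. Lengths are in m, angles in degrees, forces in N, time in s.
With the tool pointing down it reaches from about 0.375 to 0.75 m from the base axis. Payload 9 kg.
Tool frame: the origin (TCP) lies where the fingers leave the gripper's body, on its centre line; the fingertips stand 73 mm ahead of it and the grasp point (between the pads) lies 54 mm ahead of it (robot.tip_reach is the distance from the TCP to the fingertips, in m); z points along the fingers, y is the direction in which the jaws open and shut (so a half turn about z gives the same grasp; the last joint's range is limited). The gripper opens to 85 mm and grips with 20 to 120 N. Pads are 22 mm wide; open, the fingers measure 114 mm over their backs; the gripper's body (76 mm by 85 mm) begins 54 mm behind the grasp point. The pads swing forward as they close: fully open they stand 13 mm farther back than shut.
Start: joints at [54.104, 5.964, 5.575, 89.605, 0, 77.527], TCP at [0.239, 0.551, 0.304] pointing down, gripper open.
Joint ranges: [-171.21, 171.21], [-48.23, 106.86], [-62.78, 66.21], [-105.2, 120.99], [-86.42, 89.51], [-180, 180]. Speed limits (degrees/s): [127.2, 127.2, 147.25, 180, 180, 180].

### API

Orientations are given as [roll, pitch, yaw] about the fixed x, y, z axes, in that order (R = Rz(yaw) Ry(pitch) Rx(roll)).
In Python, from plant import robot gives the robot as it stands. Calls block until the motion is done:
- robot.move_pose(position, orientation): joint-space move of the TCP to a pose.
- robot.line_to(position, vel=0.15, rotation=None, guard=None): straight line of the TCP; rotation=None keeps the orientation; vel is the mean speed in m/s. With guard (N) it stops when the force on the tool has changed by that much, and returns True; else False.
- robot.goto_joints(angles): joint-space move.
- robot.set_gripper(opening): finger opening in m; the grip force is fixed at half the most; returns when the fingers have stopped.
- robot.pause(seconds).
- robot.ik(position, orientation): joint angles nearest the present ones, or None.
- robot.observe(): the state.
- robot.grab_frame(name): name is "scene" or "top" or "wrist"; returns the picture (480x640x3 uint8, blue, green, red); there is no depth.
- robot.get_calibration(name): a dict with "vertical_fov" (degrees; the focal length in pixels is half the picture's height over the tangent of half this angle, whatever the lens; pixels are square), "cx", "cy" (the principal point, pixels), "k1" (the pictures are not rectified: a ray, as slopes to the right and down, at radius r is drawn at 1 + k1 r^2 times it, then the intrinsics apply), "rvec" (rotation vector, rad) and "tvec" (3), from world to camera coordinates, as OpenCV has them. Camera axes: x right, y down, z forward; pixel columns grow to the right and rows downward; lengths in m; the calibration is good to about 2 mm. A picture is of the moment at which its call begins: read the wrist's pose just before it. get_calibration takes no time and is no camera call; for the wrist camera it gives the pose at the moment of the call.
A pose or a line that the arm cannot do raises robot.IKError and nothing moves.
- robot.job_done(): hands the job in, once; it reports no verdict.
The state is a dict: "time": time; "q": joint angles; "qvel": joint speeds; "joint_torque": joint torques, N m; "tool_pos": TCP position; "tcp_rot": TCP orientation; "ft_force": force on the tool from outside, world axes, zero at the start; "torque": the same for the moment, N m; "gripper_width": finger opening in m.
Only numpy, scipy, OpenCV 4.12 (cv2) and the standard library are available. Lean on these libraries where they do the work, as an engineer would, in place of code of your own. Each camera call takes 0.05 s, during which the arm holds its last target. There are 200 camera calls.

### The job

Build up the soil specimen on the round metal cell base, from the bottom: one porous stone, the thick specimen ring, the other porous stone, the stepped loading cap with its broad flange down, and on the cap's step, as seating load, the smallest of the three slotted weights. Everything must lie flat and well centred over the cell base; leave the two larger weights where they are.

Things in the scene. Friction and masses are not known exactly. Their poses are not given: they have to be found in the camera images.
- cell_base: round grey metal base of a consolidation cell, fixed to the worktop for the job: flange 90 mm across and 10 mm high, on it a flat raised platform 72 mm across whose top is 16 mm above the worktop, with fine dark circular and cross grooves; a brass stub, 7 mm thick, sticks out 9 mm from its side along its own x. Origin at the centre of its underside, z up. The stack is built on the platform
- stone_a: porous stone: plain taupe sintered disc, 62 mm across, 10 mm thick, lying flat. Origin at the centre of its underside, z up. Identical to stone_b, either may go below
- stone_b: porous stone: plain taupe sintered disc, 62 mm across, 10 mm thick, lying flat. Origin at the centre of its underside, z up. Identical to stone_a
- specimen_ring: specimen ring filled flush with soil: plain taupe-grey solid-looking disc, 64 mm across and 29 mm high (nearly three times as thick as a porous stone), about 0.42 kg, standing flat. Origin at the centre of its underside, z up; flat top and bottom
- loading_cap: bare aluminium loading cap, flange down: flange 60 mm across and 8 mm high, on it a concentric flat step 48 mm across, 16 mm above the underside; small dark dot in the middle of the step and six small holes round the flange. About 0.11 kg. Origin at the centre of its underside, z up
- weight_small: smallest of three slotted disc weights: brass-coloured, 42 mm across, 18 mm high, 0.19 kg, a narrow slot from the edge to the middle. Origin at the centre of its underside, z up. May be gripped across any diameter
- weight_middle: middle slotted disc weight, steel, 50 mm across, 20 mm high. Origin at the centre of its underside. Stays where it is
- weight_large: largest slotted disc weight, steel, 56 mm across, 26 mm high. Origin at the centre of its underside. Stays where it is
Things that resemble listed ones, but are neither listed nor needed, are in the scene too. Leave any red look-alike of the specimen_ring alone.

How it is judged (in metres and radians):
At the end, for the whole second after the job is handed in: On the cell base, from the bottom: stone, specimen ring, other stone, cap (flange down), smallest weight; undersides 16, 26, 55, 65, 81 mm above the worktop (within 3 mm), within 10 mm of the base's axis (weight 12 mm), flat within 0.08 rad, released and at rest (horizontal distance between each of specimen_ring, loading_cap and cell_base below 0.01 m and z of specimen_ring in the frame of cell_base between 0.023 and 0.029 m and angle between each of specimen_ring, loading_cap, weight_small's own z axis and vertical below 0.08 rad and linear speed of each of specimen_ring, loading_cap, weight_small below 0.02 m/s and angular speed of each of specimen_ring, loading_cap, weight_small below 0.2 rad/s and z of loading_cap in the frame of cell_base between 0.062 and 0.068 m and horizontal distance between weight_small and cell_base below 0.012 m and z of weight_small in the frame of cell_base between 0.078 and 0.084 m and ((horizontal distance between each of stone_a, stone_b and cell_base below 0.01 m and z of stone_a in the frame of cell_base between 0.013 and 0.019 m and angle between each of stone_a, stone_b's own z axis and vertical below 0.08 rad and linear speed of each of stone_a, stone_b below 0.02 m/s and angular speed of each of stone_a, stone_b below 0.2 rad/s and z of stone_b in the frame of cell_base between 0.052 and 0.058 m) or (horizontal distance between each of stone_b, stone_a and cell_base below 0.01 m and z of stone_b in the frame of cell_base between 0.013 and 0.019 m and angle between each of stone_b, stone_a's own z axis and vertical below 0.08 rad and linear speed of each of stone_b, stone_a below 0.02 m/s and angular speed of each of stone_b, stone_a below 0.2 rad/s and z of stone_a in the frame of cell_base between 0.052 and 0.058 m))); the robot touches nothing.
It fails at once if one of the two larger weights is shifted by more than 20 mm (distance of any of weight_middle, weight_large from where it was at the start of the episode above 0.02 m).
It also fails if it takes over 102 s, if anything falls off the work surface, if the arm or the gripper's body presses on something with over 40 N, if the wrist force passes 120 N, or if a joint passes its speed limit or range.

## Working session

There is one attempt and no reset: what is moved stays moved. The work goes in short steps, each a Python script; the robot and the scene stay as the last script left them, time stands still between calls to the robot, and variables do not carry over. Pictures are saved under pics/ and viewed, about 12 in all and at most 16, crops included, and the job is handed in when it is done.

```bash
mkdir -p pics; ls
python3 - <<'E'
from plant import robot
import cv2
for n in("top","scene"):
    cv2.imwrite(f"pics/{n}0.png",robot.grab_frame(n)); print(n,robot.get_calibration(n))
print(robot.observe())
E
```

```text
pics
top {'vertical_fov': 53.869780917921844, 'cx': 312.1493197956014, 'cy': 233.11295668168185, 'k1': -0.022779381982838864, 'rvec': array([ 2.19738585, -2.15545443,  0.10564899]), 'tvec': array([-0.25154773,  0.48263802,  1.13023744])}
scene {'vertical_fov': 52.91955013925856, 'cx': 315.5093672443942, 'cy': 238.40177746620807, 'k1': -0.10183219655376145, 'rvec': array([ 2.3215876 , -0.60255155,  0.25317185]), 'tvec': array([-0.54235208,  0.03313166,  1.24555436])}
{'time': 0.1, 'q': array([5.41050628e+01, 5.99442412e+00, 5.53157229e+00, 8.96052666e+01,
       7.20340990e-04, 7.75277432e+01]), 'qvel': array([ 0.01698678, -0.03955534,  0.04642594, -0.02480899,  0.03829978,
        0.11973487]), 'joint_torque': array([ 7.95838743e-03, -5.58207178e+01,  5.04722285e+01,  1.28446877e-02,
       -1.81860983e-04, -5.68135874e-05]), 'tool_pos': array([0.23835528, 0.55038806, 0.30320849]), 'tcp_rot': array([-1.79933645e+02, -1.54146580e-02,  1.56577310e+02]), 'ft_force': array([-0.52895432, -0.41245318, -0.13992426]), 'torque': array([-0.03089375,  0.03786847,  0.005897  ]), 'gripper_width': 0.08538102951438016}
```

View pics/top0.png

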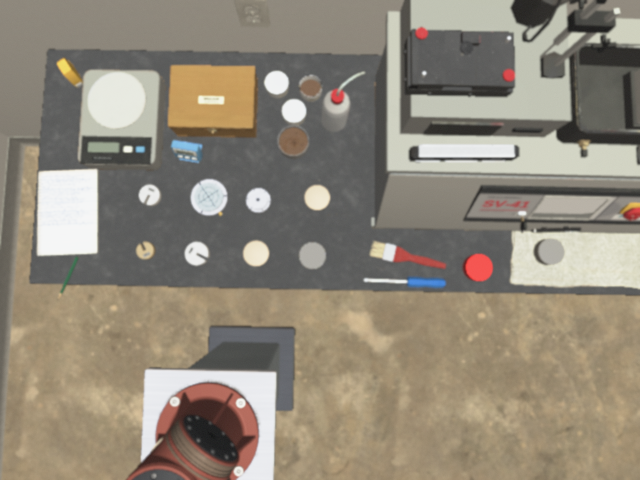

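View pics/scene0.png

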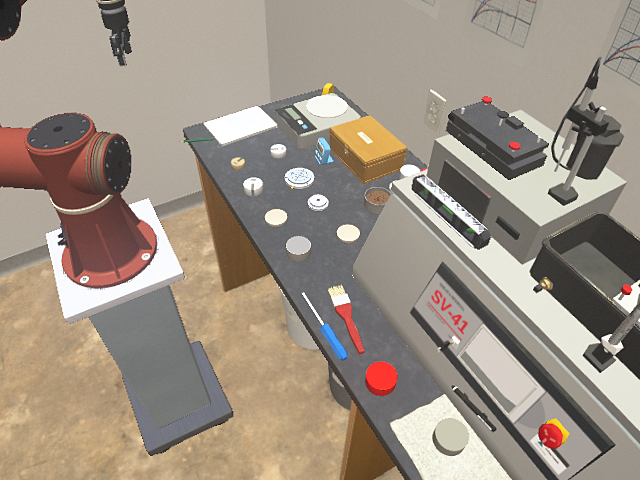

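The top view shows the base at (209,197), the cap at (258,200), stones at (317,197) and (256,253), and the brass weight at (145,250). The steel weights are at (149,195) and (196,253). There are two candidate grey rings, at (312,255) and (550,251), so I'll measure everything and zoom in on those.

```bash
cat > h.py <<'E'
import numpy as np, cv2
def project(cal,P):
    R=cv2.Rodrigues(np.array(cal["rvec"]))[0]; c=np.atleast_2d(P)@R.T+cal["tvec"]
    f=240/np.tan(np.radians(cal["vertical_fov"]/2)); s=c[:,:2]/c[:,2:]
    return s*(1+cal["k1"]*(s**2).sum(1,keepdims=True))*f+[cal["cx"],cal["cy"]]
def toplane(cal,uv,z):
    f=240/np.tan(np.radians(cal["vertical_fov"]/2))
    d=(np.atleast_2d(uv)-[cal["cx"],cal["cy"]])/f; s=d.copy()
    for _ in range(20): s=d/(1+cal["k1"]*(s**2).sum(1,keepdims=True))
    R=cv2.Rodrigues(np.array(cal["rvec"]))[0]; C=-R.T@np.ravel(cal["tvec"])
    r=np.c_[s,np.ones(len(s))]@R
    return (C+r*((z-C[2])/r[:,2])[:,None])[:,:2]
def disc(img,cal,seed,z,half=32,show=False):
    """centre, diameter on plane z of the blob brighter/more coloured than the dark bench nearest the seed"""
    u,v=map(int,seed); y0,x0=max(v-half,0),max(u-half,0); c=img[y0:v+half,x0:u+half]
    m=(cv2.GaussianBlur(c,(3,3),0).max(2)>T).astype(np.uint8)
    cs=[k for k in cv2.findContours(m,cv2.RETR_EXTERNAL,cv2.CHAIN_APPROX_NONE)[0] if cv2.contourArea(k)>60]
    k=min(cs,key=lambda k:-cv2.pointPolygonTest(k,(float(u-x0),float(v-y0)),True))
    p=toplane(cal,k[:,0]+[x0,y0],z).astype(np.float32)
    (e,d,a)=cv2.fitEllipse(p); return np.array(e),d
T=100
E
python3 - <<'E'
from plant import robot
import cv2,numpy as np
from h import *
t=cv2.imread("pics/top0.png");s=cv2.imread("pics/scene0.png");cal=robot.get_calibration("top")
for n,p,z in [("base",(209,197),.01),("cap",(258,200),.008),("s1",(317,197),.01),("s2",(256,253),.01),("ring",(312,255),.029),("ring2",(550,251),.029),("brass",(145,250),.018),("w1",(149,195),.02),("w2",(196,253),.026)]:
    print(n,t[p[1],p[0]],toplane(cal,p,z).round(3),*[np.round(x,4) for x in disc(t,cal,p,z)])
a=cv2.resize(s[180:280,210:370],(800,500),interpolation=3)
cv2.imwrite("pics/c1.png",a); 
b=np.hstack([cv2.resize(t[150:280,120:340],(440,260)),]) 
c=cv2.resize(s[400:480,380:500],(360,240),interpolation=3)
E
```

```text
base [199 194 183] [[0.574 0.016]] [0.5748 0.0151] [0.1006 0.1028]
cap [163 157 154] [[ 0.569 -0.106]] [ 0.5697 -0.1054] [0.0672 0.0687]
s1 [210 231 239] [[ 0.579 -0.253]] [ 0.5789 -0.2523] [0.0704 0.0712]
s2 [211 232 240] [[ 0.437 -0.105]] [ 0.4365 -0.1031] [0.0698 0.0735]
ring [170 177 179] [[ 0.434 -0.243]] [ 0.4334 -0.2426] [0.0693 0.0711]
ring2 [168 176 178] [[ 0.454 -0.824]] [ 0.4479 -0.8225] [0.1557 0.1953]
brass [136 171 189] [[0.438 0.166]] [0.438  0.1662] [0.0492 0.0514]
w1 [180 185 187] [[0.574 0.162]] [0.5757 0.1617] [0.0575 0.0621]
w2 [201 206 206] [[0.433 0.039]] [0.4331 0.0377] [0.0638 0.0662]
```

View pics/c1.png

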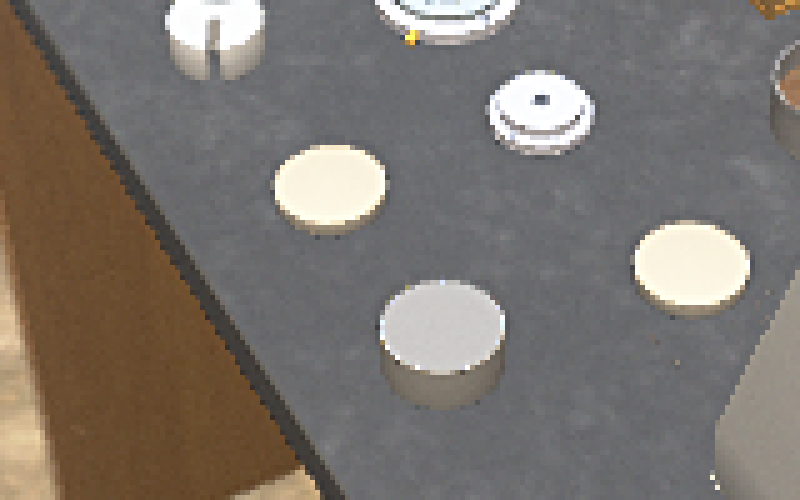

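The reachable grey disc at (312,255) is clearly thick, so it is the ring. The other one is about 0.94 m away and out of reach. Next I'll check the base with the wrist camera.

Run:
```python
from plant import robot
import cv2,numpy as np
print(robot.tip_reach)
robot.move_pose([0.52,-0.04,0.36],[180,0,180])
c=robot.get_calibration("wrist"); cv2.imwrite("pics/w1.png",robot.grab_frame("wrist"))
np.save("w1.npy",c,allow_pickle=True)
o=robot.observe();print(o["time"],o["tool_pos"],o["tcp_rot"],c)
from h import project
for n,p in dict(base=(.5748,.0151,.016),cap=(.5697,-.1054,.016),s2=(.4365,-.1031,.01)).items():print(n,project(c,p))
```

```text
0.0726
2.4917 [ 0.52006134 -0.03934933  0.35991742] [ 1.79991276e+02 -5.55345677e-03 -1.79951081e+02] {'vertical_fov': 63.85887259454293, 'cx': 318.5764892631138, 'cy': 233.86789260641754, 'k1': -0.07204598627389847, 'rvec': array([-2.05422975, -2.05540496, -0.32269644]), 'tvec': array([ 0.03976991, -0.55332947,  0.2737522 ])}
base [[366.83961035 232.93106888]]
cap [[259.81314648 228.57172306]]
s2 [[257.48606174 104.66971521]]
```

View pics/w1.png

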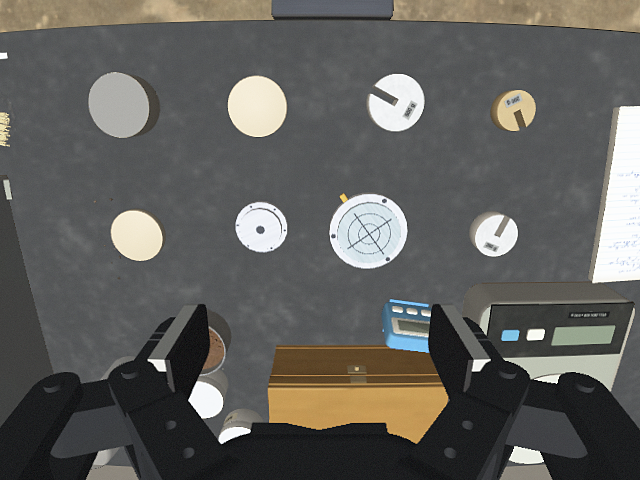

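One wrist view covers everything: ring (120,104), stones (257,106) and (136,235), cap dot (260,230), base cross (369,232), brass weight (514,110). I'll localize them all from this picture.

Run:
```python
import cv2,numpy as np,h
from h import *
c=np.load("w1.npy",allow_pickle=True).item(); t=cv2.imread("pics/w1.png")
for n,p,z,T in [("base flange",(369,215),.01,110),("cap",(255,215),.008,110),("s1",(136,235),.01,180),("s2",(257,106),.01,180),("ring",(120,104),.029,130),("brass",(505,110),.018,140)]:
    h.T=T; print(n,t[p[1],p[0]],*[np.round(x,4) for x in disc(t,c,p,z,48)])
for n,(u,v),z in[("dot",(260,230),.016)]: 
    w=255-cv2.cvtColor(t[v-7:v+8,u-7:u+8],6).astype(float); w[w<100]=0; y,x=np.mgrid[v-7:v+8,u-7:u+8]
    print(n,toplane(c,((w*x).sum()/w.sum(),(w*y).sum()/w.sum()),z))
cv2.imwrite("pics/c2.png",cv2.resize(t[185:280,320:420],(800,760//1)[:2],interpolation=2)[:600])
print(toplane(c,(369,232.5),.016))
```

```text
base flange [242 237 226] [0.5728 0.0165] [0.0863 0.0925]
cap [248 244 241] [ 0.5705 -0.1053] [0.0601 0.0609]
s1 [212 234 243] [ 0.5801 -0.2517] [0.06   0.0603]
s2 [218 238 245] [ 0.4383 -0.104 ] [0.0605 0.0605]
ring [172 176 175] [ 0.4349 -0.2425] [0.0627 0.0633]
brass [155 199 221] [0.4385 0.1656] [0.0392 0.0425]
dot [[ 0.57076024 -0.10535735]]
[[0.57428896 0.0175225 ]]
```

View pics/c2.png

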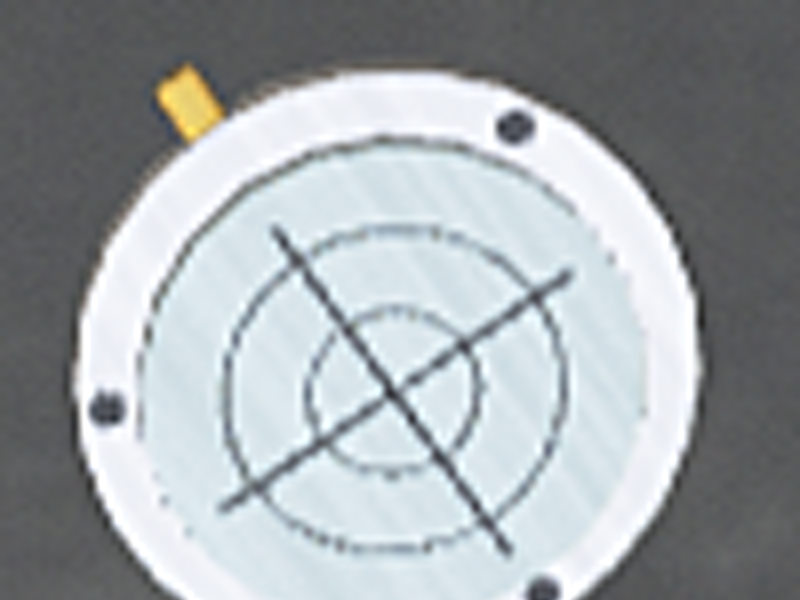

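The cross sits at wrist pixel (368.8,233.5), which puts the base axis at about (0.575, 0.017). I'll pick the first stone, using a guarded touch to find the real tip reach at this opening.

```bash
cat > pp.py <<'E'
from plant import robot
import numpy as np
B=np.array([.5753,.0172]); RPY=[180,0,180]; ZT=.25
def go(xy,z,**k): return robot.line_to([*xy,z],**k)
def rep(s):
    o=robot.observe(); print(s,round(o["time"],1),o["tool_pos"].round(4),"w",round(o["gripper_width"],4),"F",o["ft_force"].round(1))
def approach(xy,opening,z=ZT):
    robot.move_pose([*xy,z],RPY); robot.set_gripper(opening)
def place(zg,lift,opening,guard=8,ztop=.27):
    """carry to the base axis, lower until touch (expected at grasp height + lift), release, retreat"""
    go(robot.observe()["tool_pos"][:2],ztop,vel=.25); rep("lifted")
    robot.move_pose([*B,ztop],RPY)
    go(B,zg+lift+.015,vel=.2); robot.pause(.2)
    hit=go(B,zg+lift-.004,vel=.02,guard=guard); rep(f"touch {hit} want z {zg+lift:.4f}")
    robot.set_gripper(opening); go(B,ztop,vel=.25); rep("away")
E
python3 - <<'E'
from pp import *
S=[.4383,-.104]
approach(S,.074); go(S,.095,vel=.2); rep("pre")
print(go(S,.062,vel=.02,guard=5)); rep("contact")
z=robot.observe()["tool_pos"][2]+.0035
go(S,z,vel=.05); robot.set_gripper(.04); rep("grip")
go(S,z+.04,vel=.1); rep("up")
import cv2; cv2.imwrite("pics/w2.png",robot.grab_frame("wrist"))
E
```

```text
pre 4.3 [ 0.4389 -0.1043  0.096 ] w 0.0738 F [ 0.1  0.2 -0. ]
True
contact 5.8 [ 0.4383 -0.104   0.0637] w 0.0739 F [-1.4  0.4  5.8]
grip 6.3 [ 0.4386 -0.1042  0.0678] w 0.0594 F [-1.1  0.5  7. ]
up 6.9 [ 0.4383 -0.1039  0.1069] w 0.0592 F [-0.1  0.8  0. ]
```

View pics/w2.png

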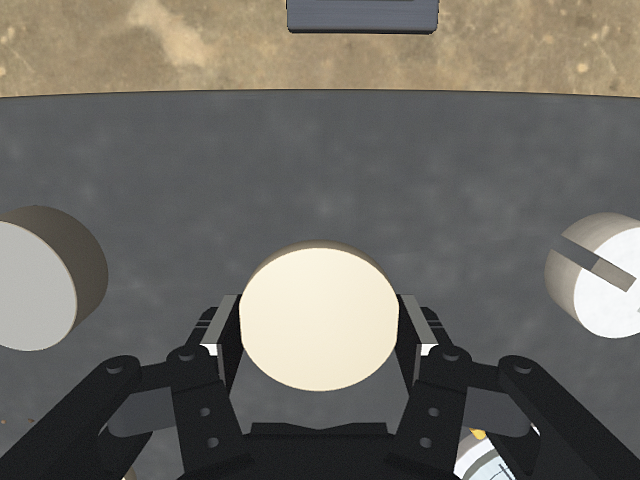

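The stone is held level between the pads, centred at (320,318). Placing it now.

Run:
```python
from pp import *
place(.0678,.016,.074)
robot.move_pose([.5,.017,.30],RPY)
import cv2; cv2.imwrite("pics/w3.png",robot.grab_frame("wrist"))
from h import *; import h
h.T=0
t=cv2.imread("pics/w3.png");c=robot.get_calibration("wrist");p=project(c,(*B,.026))[0];print(p)
hsv=cv2.cvtColor(t,40); m=((hsv[...,1]>18)&(hsv[...,0]<30)&(hsv[...,2]>180)).astype(np.uint8)
y,x=map(int,(p[1],p[0])); n,l,st,ce=cv2.connectedComponentsWithStats(m); i=l[y,x];print(st[i],toplane(c,ce[i],.026))
```

```text
lifted 7.7 [ 0.4376 -0.1036  0.2682] w 0.0596 F [ 0.1  0.1 -1.3]
touch True want z 0.0838 10.4 [0.5752 0.0172 0.0839] w 0.0593 F [-0.6 -0.9  5.1]
away 11.6 [0.5748 0.0173 0.2683] w 0.0742 F [-0.7 -0.2 -1.4]
[318.81735894 276.12705056]
[ 287  246   64   59 2908] [[0.57405667 0.01697537]]
```

View pics/w3.png

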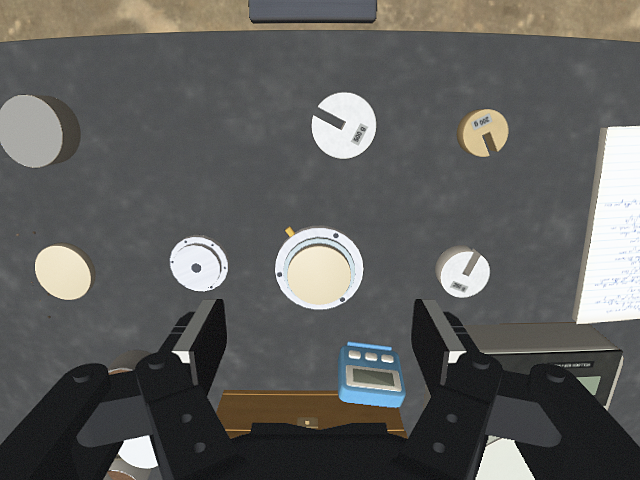

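The stone lies flat on the platform, about 1 mm off axis (pixel 319,275). Ring next.

```bash
cat >> pp.py <<'E'
def pick(S,opening,z,grip,probe=False):
    approach(S,opening); go(S,(.09 if probe else z+.025),vel=.2)
    if probe:
        print(go(S,.06,vel=.02,guard=5)); rep("contact"); z=robot.observe()["tool_pos"][2]+z
    go(S,z,vel=.05); robot.set_gripper(grip); rep("grip"); return robot.observe()["tool_pos"][2]
def check(name,z,fn,at=(.5,.017,.32)):
    import cv2; from h import project,toplane
    robot.move_pose(list(at),RPY); c=robot.get_calibration("wrist"); t=robot.grab_frame("wrist"); cv2.imwrite(f"pics/{name}.png",t)
    p=project(c,(*B,z))[0]; m=fn(t).astype(np.uint8); n,l,st,ce=cv2.connectedComponentsWithStats(m)
    i=l[int(p[1]),int(p[0])]; print(name,st[i],toplane(c,ce[i],z),"err mm",(toplane(c,ce[i],z)-B)*1e3)
E
python3 - <<'E'
from pp import *
z=pick([.4349,-.2425],.079,.0735,.045)
place(z,.026,.079)
check("w4",.055,lambda t:(t.max(2)>140)&(t.max(2)<215)&(np.ptp(t,2)<20))
E
```

```text
grip 15.2 [ 0.4352 -0.2429  0.0743] w 0.0627 F [-1.  -0.8  6.3]
lifted 16.1 [ 0.4348 -0.2424  0.268 ] w 0.0625 F [-0.7 -0.8 -5.1]
touch True want z 0.1003 19.1 [0.5752 0.0172 0.1009] w 0.0627 F [ 0.1 -0.7  4.8]
away 20.2 [0.5748 0.0173 0.2683] w 0.0789 F [ 0.2  0.1 -1.2]
w4 [ 285  248   68   62 3260] [[0.57365378 0.01683102]] err mm [[-1.64621801 -0.36898304]]
```

View pics/w4.png

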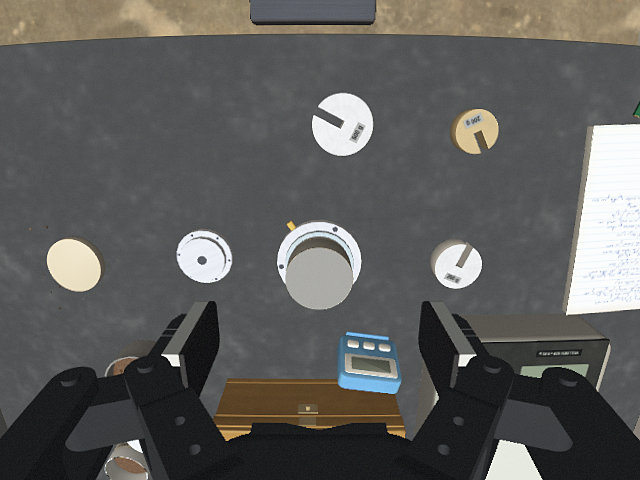

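The ring is seated and centred (pixel 319,278; 1.7 mm off). Next come the second stone, then the cap.

Run:
```python
from pp import *
z=pick([.5801,-.2517],.074,.0045,.04,probe=True)
place(z,.055,.074,guard=6,ztop=.29)
check("w5",.065,lambda t:(t[...,2].astype(int)-t[...,0]>15)&(t[...,2]>180),at=(.5,.017,.34))
```

```text
True
contact 24.2 [ 0.5801 -0.2516  0.0637] w 0.0737 F [-0.7 -0.1  5.4]
grip 24.7 [ 0.5803 -0.2518  0.0688] w 0.0593 F [-1.2  0.5  5.5]
lifted 25.8 [ 0.5799 -0.2515  0.2882] w 0.0595 F [-0.3 -0.2 -1.4]
touch True want z 0.1238 28.6 [0.5752 0.0173 0.1245] w 0.0592 F [-0.9 -0.4  5. ]
away 29.8 [0.5749 0.0172 0.2884] w 0.0739 F [ 0.2 -0.4 -0.5]
w5 [ 287  246   64   59 2914] [[0.57465448 0.01704668]] err mm [[-0.64551572 -0.15331755]]
```

View pics/w5.png

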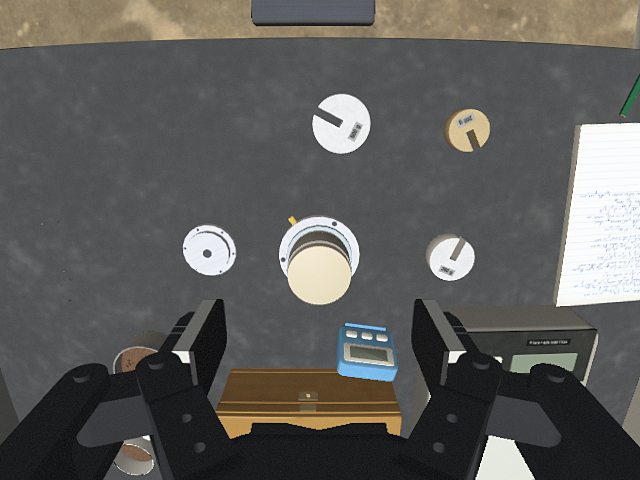

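Second stone is within 1 mm (pixel 319,275). For the cap I'll turn the jaws along x, so the finger linkage stays clear of the stack beside it.

Run:
```python
import pp; from pp import *
pp.RPY[:]=[180,0,90]
z=pick([.5707,-.1053],.072,.0045,.04,probe=True)
place(z,.065,.074,guard=6,ztop=.30)
pp.RPY[:]=[180,0,180]
check("w6",.079,lambda t:(t.min(2)>225),at=(.5,.017,.36))
```

```text
True
contact 33.8 [ 0.5707 -0.1053  0.0644] w 0.0719 F [-1.6 -0.2  5.9]
grip 34.4 [ 0.5709 -0.1054  0.0695] w 0.0569 F [-1.6  1.4  6.8]
lifted 35.5 [ 0.5704 -0.1052  0.2982] w 0.0571 F [-0.7  0.6 -2. ]
touch True want z 0.1345 37.8 [0.5752 0.0172 0.1357] w 0.0569 F [-0.9 -0.1  5.2]
away 38.9 [0.575  0.0173 0.2984] w 0.0744 F [-0.5 -0.4 -0.7]
w6 [     0      0    640    480 287946] [[0.54231676 0.00524445]] err mm [[-32.98324282 -11.9555518 ]]
```

View pics/w6.png

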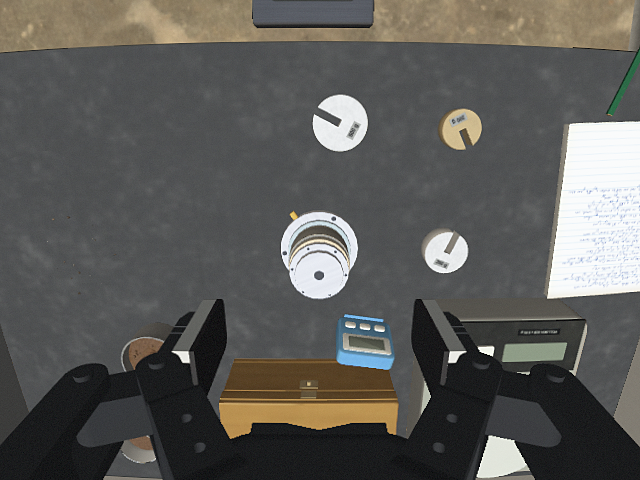

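The cap sits flat on the stack with its dot at (319,275). Now the small weight.

Run:
```python
from pp import *
from h import toplane
print("cap dot",toplane(robot.get_calibration("wrist"),(319,275),.081))
z=pick([.4385,.1656],.062,.0755,.025)
place(z,.081,.062,guard=6,ztop=.31)
check("w7",.099,lambda t:(t[...,2].astype(int)-t[...,0]>40)&(t[...,2]>150),at=(.5,.017,.36))
import cv2; s=robot.grab_frame("scene"); w=cv2.imread("pics/w7.png")
cv2.imwrite("pics/f.png",np.hstack([cv2.resize(s[130:230,240:340],(400,400),interpolation=2),cv2.resize(w[200:320,260:380],(400,400),interpolation=2)]))
```

```text
cap dot [[0.57698312 0.01729294]]
grip 43.4 [0.4389 0.1657 0.0763] w 0.039 F [-1.8 -0.1  5.8]
lifted 44.5 [0.4385 0.1657 0.3084] w 0.0393 F [ 0.  -0.3 -2. ]
touch True want z 0.1573 47.0 [0.5753 0.0172 0.1586] w 0.0391 F [-0.8  0.6  4.7]
away 48.1 [0.575  0.0172 0.3085] w 0.062 F [-0.1  0.3  0.1]
w7 [ 297  262   44   41 1081] [[0.57542581 0.01694925]] err mm [[ 0.12580894 -0.25075146]]
```

View pics/f.png

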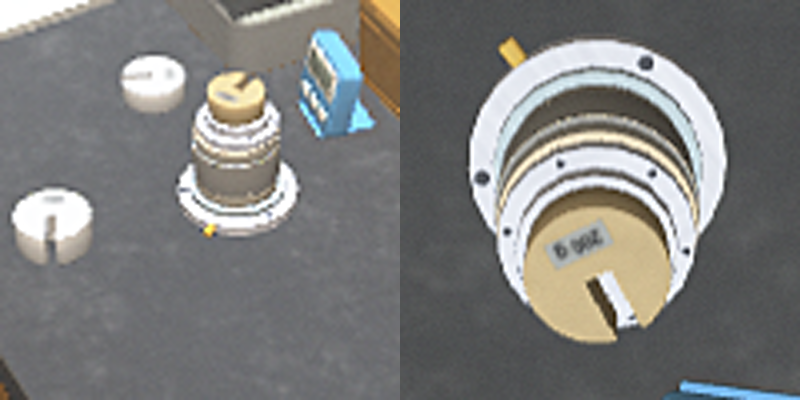

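Both views show the complete stack upright, flat and centred. The arm is clear of it and the two steel weights haven't moved.

Run:
```python
from plant import robot
robot.pause(.5); robot.job_done(); print(robot.observe()["time"])
```

```text
the job is handed in; nothing more can be done
the job is handed in; nothing more can be done
```

The stack is built on the cell base in the order asked: stone, specimen ring, second stone, cap with its flange down, then the smallest (brass) weight. I handed it in at about 49 s of the 102 s allowed; no verdict came back.

- **Centring:** by the wrist camera, each part was within about 2 mm of the base axis when placed. The first stone was about 1.3 mm off, the ring 1.7 mm, the second stone 0.7 mm, the cap about 1.7 mm and the weight 0.3 mm.
- **Heights:** each part touched down within about 1.5 mm of its expected height.
- **Final look:** the last scene and wrist pictures show the stack upright and flat. The gripper was well clear of it, and I never moved the two larger weights.
- **Check that failed:** my automatic colour mask for the cap missed it and gave a meaningless reading. I used the cap's centre dot, read by eye from the picture, instead.
- **Not measured:** I judged tilt by eye and did not measure speeds. The time printout after hand-in didn't work, so 49 s is estimated from the last logged time.

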